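# Set the leaf spring of the tube-label press

### The arm

A 7-joint arm with a two-finger parallel gripper is mounted at the origin on the work surface; the furniture and walls round the work are solid. World frame = base frame: x ahead of the robot, y to its left, z up, the work surface at z = 0. Lengths are in m, angles in rad, forces in N, time in s.
With the tool pointing down it reaches from about 0.35 to 0.9 m from the base axis. Payload 8.1 kg.
Tool frame: the origin (TCP) lies at the very end of the fingers, on their centre line; the grasp point (between the pads) lies arm.grip_point_offset behind it (arm.grip_point_offset is the distance from the TCP to the grasp point, in m); z points along the fingers, y is the line along which they close (so a half turn about z gives the same grasp; the last joint's range is limited). The gripper opens to 92 mm and grips with 3 to 60 N. Pads are 19 mm wide; open, the fingers measure 130 mm over their backs; the gripper's body (75 mm by 190 mm) begins 47 mm behind the grasp point.
Start: joints at [1.125, 0.434, 0.025, 1.573, -0.012, 1.134, -0.075], TCP at [0.21, -0.589, 0.227] pointing down, gripper open.
Joint ranges: [-2.62, 2.62], [-0.44, 2.09], [-1.27, 1.32], [0.08, 2.57], [-1.32, 4.46], [0.12, 2], [-2.74, 2.74]. Speed limits (rad/s): [2.22, 2.22, 3.01, 3.01, 3.14, 3.14, 3.14].

### API

Orientations are given as a rotation vector (axis times angle).
In Python, from cell import arm gives the robot as it stands. The module is installed in compiled form; this text tells all that it offers.
- The arm moves only by the shell command python3 -m creep 'ROWS' [OPENING] [FORCE]. ROWS is JSON, a list of rows, each a list of 6 numbers: the shift along the tool's x, y, z scaled (see below), then the turn, a rotation vector about the tool's x, y, z scaled (see below). A call has 1 to 20 rows; each row shifts and turns the commanded pose from where the row before left it, along the tool's axes as they then stand; what a row does not reach is not made up. The controller multiplies each number of a shift by 0.4 m and each number of a turn by 120 degrees. A row lasts 1/12 s, in which the tool goes at most 41.7 mm and 7.16 degrees, less where a joint would pass 70% of its speed; a pose out of reach is approached as far as the arm can. A call with a number of a shift or a turn outside -1 to 1 is refused whole. A call with a gripper value outside its range is refused whole. OPENING is the closure, from -1 (fully open) to 1 (shut), set as the call begins (- or left out, the last holds). The fingers move at their own pace and stop on an object; FORCE is the grip in N (left out, the last holds). Time passes only in rows, so rows that do not move let the fingers close. It gives the time, the measured TCP pose, the force, the opening and the grip force at its end, in the units of the state.
- arm.observe(): the state, without advancing time (a new reading comes with each control period).
- arm.get_image(name): name is "side" or "top"; returns a dict with "frame" (480x640x3 uint8, red, green, blue), "intrinsics" (3x3 intrinsics, pixels), "rvec" (rotation vector, rad) and "tvec" (3), from world to camera coordinates, as OpenCV has them. Camera axes: x right, y down, z forward; pixel columns grow to the right and rows downward; lengths in m; the calibration is good to about 2 mm. A picture is of the moment at which its call begins. There is no depth.
- arm.sign_off(): hands the job in; it is judged then, once.
The state is a dict: "clock": time; "joints": joint angles; "dq": joint speeds; "joint_efforts": joint torques, N m; "position": TCP position; "ee_rot": TCP orientation; "force": force on the tool from outside, world axes, zero at the start; "ft_torque": the same for the moment, N m; "width": opening from 0.0 (shut) to 1.0 (fully open); "gripper_force": force on a finger pad.
Only numpy, scipy, OpenCV 4.12 (cv2) and the standard library are available. Lean on these libraries where they do the work, as an engineer would, in place of code of your own. Each camera call takes 0.05 s, during which the arm holds its last target. There are 200 camera calls.

### The job

The bridge under the leaf spring of the tube-label press has slipped back towards the clamp, so the spring is too soft. Slide the bridge along its rods until, with 8 N (7 to 9 N) pressed straight down on the round button half way along the leaf, the pointer at the leaf's tip stands between the two long lines on the white side plate, and hold that proof press for about a second; then let go and leave the bridge where it is. Never load the leaf with more than 15 N, and leave the loose things round the press where they are.

Things in the scene. Friction and masses are not known exactly. Their poses are not given: they have to be found in the camera images.
- press: tube-label press, fixed: grey base 80 x 208 x 10 mm; along its y from -y to +y: pillar with the leaf's clamp (y below -63 mm, up to 80 mm high), two rods with the bridge, rods' bracket (y 46 to 58, 36 mm high), roller cradle (y 62 to 102, near cheek 44 mm high) with a white side plate at x = -36 mm (76 mm high). Origin: centre of the underside; z up, y along the leaf to its tip
- leaf: the bending steel leaf (20 mm wide, 1.6 mm thick, 150 mm long) and all it carries; level when unloaded, underside 66 to 68 mm above the desk. Origin: middle of its underside where it leaves the clamp; y along it to the tip
- button: domed black rubber button, 20 mm across, riveted on the leaf 75 mm from the clamp and 75 mm from the tip; origin at the centre of its foot, on the leaf's top face
- button_top (a point): top of the button, 6 mm above the leaf's top face, about 74 mm above the desk unloaded: the place to press down on. Under 8 N it goes down 3 to 13 mm; felt stiffness about 0.6 N/mm with the bridge as found, 1.2 to 2 N/mm when set right. It springs back when let go
- leaf_tip (a point): end of the thin pointer that sticks out sideways (-x) from the leaf's tip and runs up and down in front of the white side plate. Unloaded it stands about 14 mm above lines_mid; with the bridge as found and 8 N on the button it stands 5 to 19 mm below lines_mid
- lines_mid (a point): fixed point on the plate's face (looking to the leaf), midway between the two long black lines (level, 5 mm apart, 22 mm long; short strokes above and below are 5 mm apart). The spring is set right when the pointer is level with this point within 2.5 mm under 8 N
- bridge (a joint): bridge's place on the rods, m: 0 next to the clamp, growing to the tip, at most 0.050; found at 0 to 0.006; 5 N of friction holds it. Its roller supports the leaf from below after a gap of 0.2 to 1.8 mm that differs each time, so the right place differs too (mostly 0.015 to 0.042). 1 mm farther out raises the pointer under 8 N by 0.4 to 0.9 mm, less far out than near the clamp
- tab_near (a point): middle of the top edge of the bridge's upright black thumb tab on the press's +x side (towards the robot), 46 mm from the leaf's middle: 20 mm (x) by 10 mm (y, the sliding direction) in plan, top 58 mm above the desk, free down to 16 mm. Pinch it across its 10 mm from above to slide the bridge
- tab_far (a point): the same point of the equal thumb tab on the press's -x side
- spare_roll: loose roll of white labels standing on the desk, 64 mm across, 51 mm high; origin at the centre of its underside; a bystander
- dropper: loose small brown dropper bottle with a black bulb, 33 mm across, 102 mm high; origin at the centre of its underside; a bystander
- lying_tube: loose capped sample tube lying on the desk, 88 mm long, 17 mm thick; origin under its middle; a bystander
- eraser: loose eraser, 22 x 48 x 13 mm; origin at the centre of its underside; a bystander

How it is judged:
On the way:
1. proof press: 7 to 9 N on the button while the pointer is level with the middle of the two lines within 2.5 mm (contact force between the fingers and button between 7 and 9 N and z of leaf_tip in the frame of lines_mid between -0.0025 and 0.0025 m), for 0.5 s.
At the end, for the whole second after the job is handed in: The proof press has been made; the leaf is let go and has sprung back (pointer at least 10 mm above the middle of the lines), and the bridge stands still where it was set, more than 10 mm out from the clamp end of its travel (z of leaf_tip in the frame of lines_mid above 0.01 m and value of joint bridge above 0.01 m and velocity of joint bridge between -0.002 and 0.002 m/s); the robot touches nothing.
It fails at once if the leaf loaded with more than 15 N (contact force between any of the fingers, the arm and leaf above 15 N).
It fails at once if a loose bystander moved by more than 20 mm (distance of any of spare_roll, dropper, lying_tube, eraser from where it was at the start of the episode above 0.02 m).
It also fails if it takes over 72 s, if anything falls off the work surface, if the arm or the gripper's body presses on something with over 40 N, if the wrist force passes 120 N, or if a joint passes its speed limit or range.

## Working session

There is one attempt and no reset: what is moved stays moved. The work goes in short steps, Python scripts to look and compute and a shell command to move; the robot and the scene stay as the last step left them, time stands still between calls to the robot, and variables do not carry over. Pictures are saved under pics/ and viewed, at most 10 in all, crops included, and the job is handed in when it is done.

```bash
mkdir -p pics; python3 - <<'E'
from cell import arm
import cv2,numpy as np,pickle
print(arm.observe(), arm.grip_point_offset)
for n in("side","top"):
    d=arm.get_image(n); cv2.imwrite(f"pics/{n}0.png",d["frame"][:,:,::-1]); pickle.dump(d,open(n+"0.pkl","wb"))
    R=cv2.Rodrigues(np.array(d["rvec"]))[0]; print(n,(-R.T@np.array(d["tvec"])).ravel(),R.tolist(),d["intrinsics"])
E
```

```text
{'clock': 0.0, 'joints': array([ 1.12542501,  0.4352147 ,  0.02495445,  1.57407666, -0.01158629,
        1.13400708, -0.075079  ]), 'dq': array([-0.00189146,  0.00174159, -0.00013981,  0.00035363, -0.00030538,
        0.00064059, -0.00095797]), 'joint_efforts': array([-3.34879610e-05, -6.67852378e+01,  9.85498242e-01, -3.14455855e+01,
       -6.04852522e-02,  4.28826793e-02,  1.24040762e-04]), 'position': array([ 0.20984426, -0.58818326,  0.22595782]), 'ee_rot': array([-3.09408886e+00, -5.35494802e-01,  6.42333297e-04]), 'force': array([-0.16444216, -0.36040167, -1.02903688]), 'ft_torque': array([-0.03474381, -0.00841848, -0.01861898]), 'gripper_force': 0.0, 'width': 0.9990038432215912} 0.0188
side [ 0.02835177 -0.00098008  0.74165595] [[0.21904490889474482, -0.9757147760401212, -6.086270816613171e-05], [-0.7834746026403989, -0.175850414032085, -0.5960236395498197], [0.58153836924554, 0.13060362821040056, -0.8029668843691609]] [[498.15832996   0.         315.14758683]
 [  0.         498.15832996 237.33479168]
 [  0.           0.           1.        ]]
top [0.40378886 0.10375381 0.90876082] [[0.015746356466805556, -0.9994080097217052, 0.030588925481621614], [-0.9920572737151122, -0.019434280166158224, -0.12427660448918876], [0.12479750769530323, -0.02838906230440128, -0.9917760045567333]] [[516.12310819   0.         310.10021439]
 [  0.         516.12310819 231.85765097]
 [  0.           0.           1.        ]]
```

View pics/side0.png

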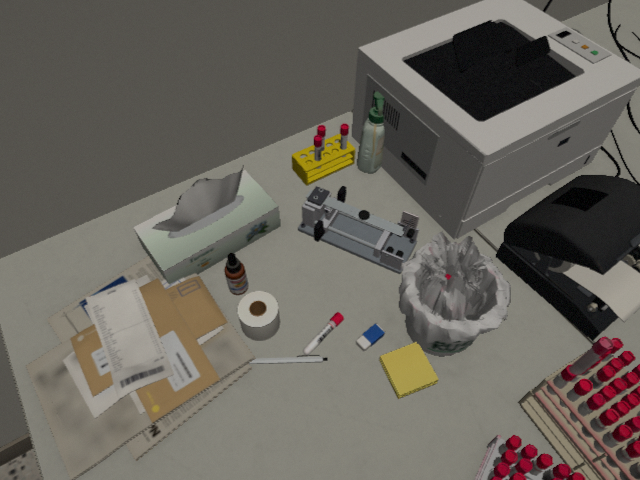

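View pics/top0.png

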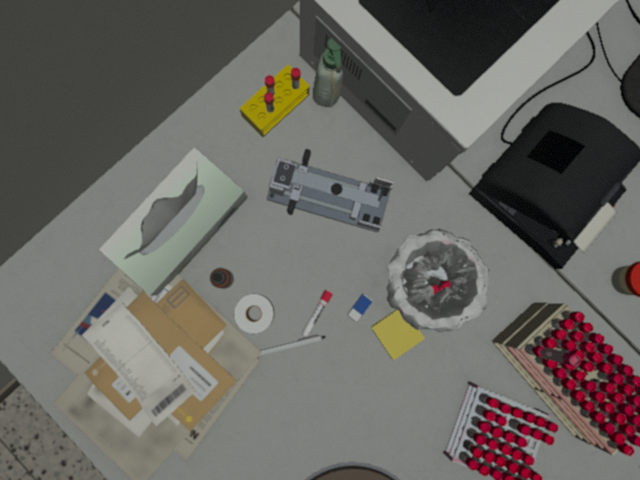

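The side view shows the press at about (360,228), with the clamp left and the plate right at (410,222). In the top view it is at (330,190), with the button at (336,188) and tabs at (306,157) and (291,208). I'll zoom in on both.

```bash
cat > h.py <<'E'
import cv2,numpy as np,pickle
def load(n): return pickle.load(open(n+".pkl","rb"))
def crop(d,x0,y0,w,h,s): 
    c=d["frame"][y0:y0+h,x0:x0+w,::-1]
    c=cv2.resize(c,None,fx=s,fy=s,interpolation=cv2.INTER_CUBIC); return cv2.convertScaleAbs(c,alpha=1.5,beta=10)
def ray(d,u,v):
    R=cv2.Rodrigues(np.array(d["rvec"]))[0]; c=(-R.T@np.array(d["tvec"]).reshape(3,1)).ravel()
    K=np.array(d["intrinsics"]); r=R.T@np.linalg.inv(K)@np.array([u,v,1.]); return c,r/np.linalg.norm(r)
def onz(d,u,v,z):
    c,r=ray(d,u,v); return c+r*(z-c[2])/r[2]
def tri(d1,p1,d2,p2):
    A=np.zeros((3,3));b=np.zeros(3);L=[ray(d1,*p1),ray(d2,*p2)]
    for c,r in L: M=np.eye(3)-np.outer(r,r);A+=M;b+=M@c
    x=np.linalg.solve(A,b); return x,[np.linalg.norm((np.eye(3)-np.outer(r,r))@(x-c)) for c,r in L]
def proj(d,p): return cv2.projectPoints(np.array(p,float).reshape(-1,3),np.array(d["rvec"]),np.array(d["tvec"]),np.array(d["intrinsics"]),None)[0].reshape(-1,2)
E
python3 - <<'E'
from h import *
a=crop(load("side0"),290,175,140,105,4);b=crop(load("top0"),255,140,150,100,4)
o=np.zeros((420+8,10),np.uint8)
cv2.imwrite("pics/zs.png",cv2.resize(a,(784,588)));cv2.imwrite("pics/zt.png",cv2.resize(b,(795,530)))
E
```

```text
(no output)
```

View pics/zs.png

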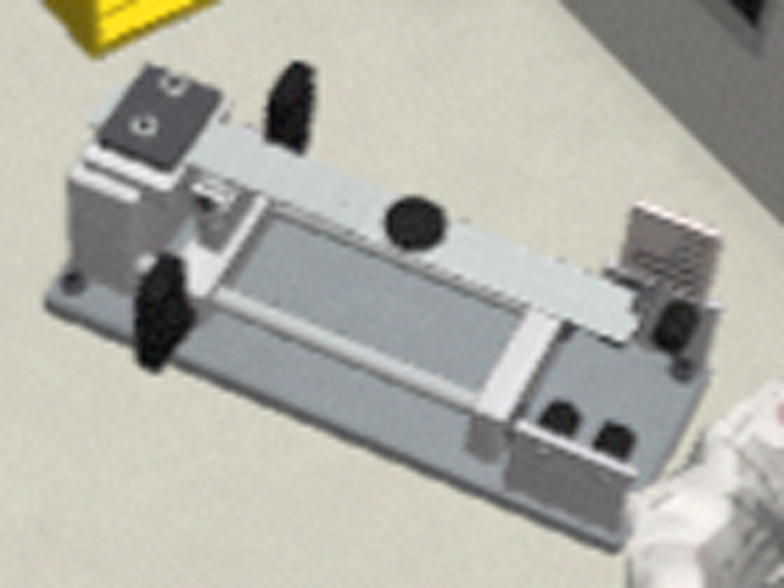

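View pics/zt.png

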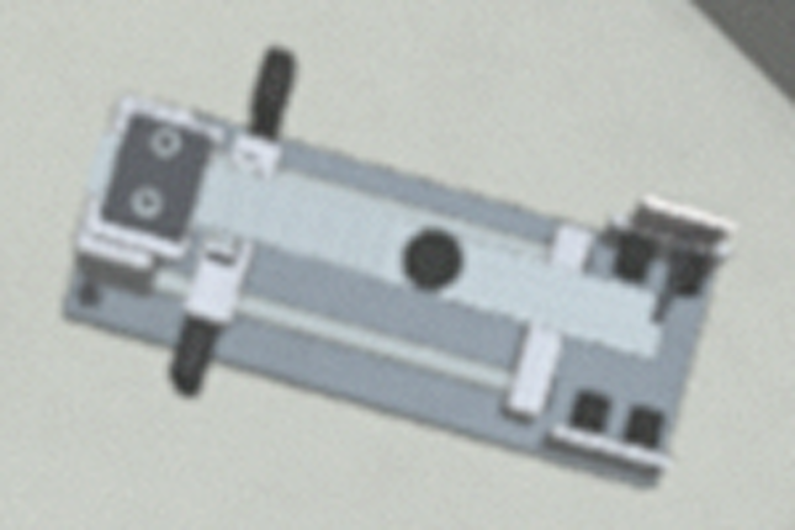

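Side zoom: button at (415,218), near tab top at about (172,262), pointer at about (625,275) and plate at (675,250). Top zoom: button at (433,258), near tab (205,325)-(187,390) and far tab (277,50)-(265,135).

```bash
python3 - <<'E'
from h import *
s=load("side0");t=load("top0")
S=lambda x,y:(290+(x+.5)/5.6-.5,175+(y+.5)/5.6-.5); T=lambda x,y:(255+(x+.5)/5.3-.5,140+(y+.5)/5.3-.5)
np.set_printoptions(precision=4,suppress=True)
b=tri(s,S(415,220),t,T(433,258));print("button",b)
for n,z,(sx,sy),(tx,ty) in [("baseNL",.01,(47,303),(66,316)),("baseNR",.01,(615,548),(655,487)),("clampN",.08,(172,170),(188,240)),("leaftipN",.068,(630,340),(655,355)),("brkN",.036,(490,418),(525,415))]:
  print(n,onz(s,*S(sx,sy),z),onz(t,*T(tx,ty),z),tri(s,S(sx,sy),t,T(tx,ty)))
print("near side", onz(s,*S(172,262),.058)," top img", onz(t,*T(196,330),.058),onz(t,*T(186,390),.03))
print("far", onz(s,*S(298,68),.058),onz(t,*T(277,55),.058),onz(t,*T(266,130),.058))
a=onz(t,*T(66,316),.01);c=onz(t,*T(655,487),.01);u=(c-a)/np.linalg.norm(c-a);print("len",np.linalg.norm(c-a),"dir",u,np.degrees(np.arctan2(u[1],u[0])))
a=onz(s,*S(47,303),.01);c=onz(s,*S(615,548),.01);u=(c-a)/np.linalg.norm(c-a);print("len",np.linalg.norm(c-a),"dir",u,np.degrees(np.arctan2(u[1],u[0])))
for d,sc,o in((s,5.6,(290,175)),(t,5.3,(255,140))):
  print("bystanders")
E
```

```text
button (array([0.5832, 0.0372, 0.0696]), [np.float64(0.00020451143845032338), np.float64(0.00020451143845033417)])
baseNL [0.5707 0.1534 0.01  ] [0.5735 0.155  0.01  ] (array([0.5746, 0.1549, 0.0047]), [np.float64(0.00037409814650124176), np.float64(0.00037409814650122257)])
baseNR [ 0.5162 -0.0415  0.01  ] [ 0.5199 -0.042   0.01  ] (array([ 0.5206, -0.0425,  0.0036]), [np.float64(0.0005988646094045867), np.float64(0.0005988646094045499)])
clampN [0.5779 0.1133 0.08  ] [0.5849 0.114  0.08  ] (array([0.5871, 0.1147, 0.0691]), [np.float64(0.0005036346205262236), np.float64(0.0005036346205262881)])
leaftipN [ 0.5526 -0.0338  0.068 ] [ 0.5541 -0.0327  0.068 ] (array([ 0.5547, -0.0335,  0.0651]), [np.float64(0.0004025388363446436), np.float64(0.0004025388363446658)])
brkN [0.5379 0.0034 0.036 ] [0.5392 0.0044 0.036 ] (array([0.5397, 0.0038, 0.0333]), [np.float64(0.00035667460468468565), np.float64(0.0003566746046846294)])
near side [0.5594 0.109  0.058 ]  top img [0.5608 0.1112 0.058 ] [0.5461 0.1143 0.03  ]
far [0.6483 0.0859 0.058 ] [0.6506 0.0871 0.058 ] [0.626  0.0902 0.058 ]
len 0.2041419214099554 dir [-0.2623 -0.965   0.    ] -105.20826908407211
len 0.2024502414865413 dir [-0.2695 -0.963   0.    ] -105.6368840506533
bystanders
bystanders
```

```bash
python3 -m creep '[[0,0,-0.075,0,0,0],[0,0,-0.075,0,0,0],[0,0,-0.075,0,0,0],[0,0,-0.075,0,0,0],[0,0,-0.075,0,0,0]]' 0.1 20
python3 -m creep '[[0.07,-0.068,0,0,0,0],[0.07,-0.068,0,0,0,0],[0.07,-0.068,0,0,0,0],[0.07,-0.068,0,0,0,0],[0.07,-0.068,0,0,0,0],[0.07,-0.068,0,0,0,0],[0.07,-0.068,0,0,0,0],[0.07,-0.068,0,0,0,0],[0.07,-0.068,0,0,0,0],[0.07,-0.068,0,0,0,0],[0.07,-0.068,0,0,0,0],[0.07,-0.068,0,0,0,0],[0.07,-0.068,0,0,0,0],[0.07,-0.068,0,0,0,0],[0.07,-0.068,0,0,0,0],[0.07,-0.068,0,0,0,0],[0.07,-0.068,0,0,0,0],[0.07,-0.068,0,0,0,0],[0.07,-0.068,0,0,0,0],[0.07,-0.068,0,0,0,0]]'
python3 -m creep '[[0,0,0,0,0,0.0583],[0,0,0,0,0,0.0583],[0,0,0,0,0,0.0583],[0,0,0,0,0,0.0583],[0,0,0,0,0,0.0583],[0,0,0,0,0,0],[0,0,0,0,0,0]]'
cat >> h.py <<'E'
U=np.array([-0.2656,-0.964,0]);X=np.array([-0.964,0.2656,0])
def togo(o,tgt,ang=None):
    R=cv2.Rodrigues(np.array(o["ee_rot"]))[0]
    y=np.degrees(np.arctan2(R[1,1],R[0,1])); print("pos",np.round(o["position"],4),"tool y deg",round(y,1),"tilt z",np.round(R[:,2],3),"F",np.round(o["force"],2),"w",o["width"]*92,"clk",o["clock"])
    print("shift m",np.round(R.T@(np.array(tgt)-o["position"]),4)," units",np.round(R.T@(np.array(tgt)-o["position"])/.4,4), "turn units",None if ang is None else round(-(ang-y)/120,4))
E
python3 -c "
from h import *
from cell import arm
togo(arm.observe(),[0.553,0.112,0.2],-105.4)"
```

```text
clock: 0.52
position: [0.2099, -0.5882, 0.3778]
ee_rot: [-3.095, -0.536, 0.0]
force: [0.1, -1.1, 0.1]
width: 0.687
gripper_force: 0.0
clock: 2.18
position: [0.5551, 0.1135, 0.3764]
ee_rot: [3.095, 0.535, -0.001]
force: [0.6, -0.8, -0.4]
width: 0.447
gripper_force: 0.0
clock: 2.77
position: [0.5545, 0.1119, 0.3764]
ee_rot: [3.114, -0.413, -0.001]
force: [-0.7, 0.1, 0.5]
width: 0.451
gripper_force: 0.0
pos [0.5545 0.1119 0.3764] tool y deg -105.1 tilt z [-0.001 -0.    -1.   ] F [-0.74  0.1   0.52] w 41.53277570927688 clk 2.7667
shift m [-0.0014  0.0002  0.1764]  units [-0.0035  0.0005  0.441 ] turn units 0.0023
```

```bash
python3 -m creep '[[0,0,0.06,0,0,0],[0,0,0.06,0,0,0],[0,0,0.06,0,0,0],[0,0,0.06,0,0,0],[0,0,0.06,0,0,0],[0,0,0.06,0,0,0],[0,0,0.06,0,0,0],[0,0,0.06,0,0,0],[0,0,0.06,0,0,0],[0,0,0.06,0,0,0],[0,0,0.06,0,0,0],[0,0,0.05,0,0,0],[0,0,0,0,0,0]]'
python3 - <<'E'
from h import *
from cell import arm
togo(arm.observe(),[0.5545,0.1119,0.036],-105.4)
d=arm.get_image("top");e=arm.get_image("side")
a=crop(d,245,130,160,120,2.5);b=crop(e,280,160,160,120,2.5);cv2.imwrite("pics/m1.png",np.hstack([a,b]))
E
```

```text
clock: 3.85
position: [0.5521, 0.1109, 0.0889]
ee_rot: [3.112, -0.413, -0.01]
force: [-1.2, 0.3, 0.3]
width: 0.448
gripper_force: 0.0
pos [0.5521 0.1109 0.0889] tool y deg -105.1 tilt z [-0.006 -0.001 -1.   ] F [-1.16  0.27  0.3 ] w 41.255698271398195 clk 3.85
shift m [ 0.0024 -0.0018  0.0529]  units [ 0.0059 -0.0044  0.1322] turn units 0.0024
```

View pics/m1.png

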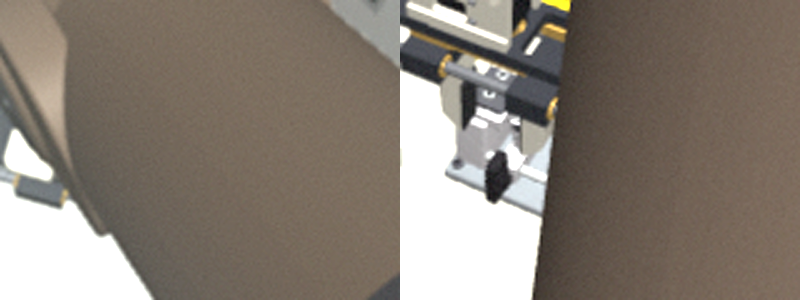

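In the shot the arm hides most of the press. In the side half (right), the near tab at (497,178) sits between the two fingertips at about (465,110) and (545,130), so I'll descend and grip.

```bash
python3 -m creep '[[0.002,0,0.03,0,0,0],[0.002,0,0.03,0,0,0],[0.002,0,0.03,0,0,0],[0,0,0.03,0,0,0],[0,0,0.012,0,0,0],[0,0,0,0,0,0]]'
python3 -m creep '[[0,0,0,0,0,0],[0,0,0,0,0,0],[0,0,0,0,0,0],[0,0,0,0,0,0],[0,0,0,0,0,0],[0,0,0,0,0,0],[0,0,0,0,0,0],[0,0,0,0,0,0]]' 1 15
python3 -c "
from h import *
from cell import arm
o=arm.observe();togo(o,o['position'],-105.4);print((o['position']-[.584,.0372,0])@U,(o['position']-[.584,.0372,0])@X)"
```

```text
clock: 4.45
position: [0.5559, 0.111, 0.0382]
ee_rot: [3.112, -0.419, -0.004]
force: [0.1, -0.3, -0.0]
width: 0.449
gripper_force: 0.0
clock: 5.12
position: [0.5573, 0.1115, 0.0403]
ee_rot: [-3.113, 0.419, -0.001]
force: [-1.3, 1.4, 3.7]
width: 0.109
gripper_force: 15.0
pos [0.5573 0.1115 0.0403] tool y deg -105.3 tilt z [ 0.001  0.    -1.   ] F [-1.31  1.44  3.68] w 10.014102816841696 clk 5.1167
shift m [0. 0. 0.]  units [0. 0. 0.] turn units 0.0005
-0.0645112480410995 0.04549927530495054
```

```bash
python3 -m creep '[[0,0.006,0,0,0,0],[0,0.006,0,0,0,0],[0,0.006,0,0,0,0],[0,0.006,0,0,0,0],[0,0.006,0,0,0,0],[0,0.006,0,0,0,0],[0,0.006,0,0,0,0],[0,0.006,0,0,0,0],[0,0.006,0,0,0,0],[0,0.006,0,0,0,0],[0,0,0,0,0,0],[0,0,0,0,0,0]]'
python3 -c "
from h import *
from cell import arm
o=arm.observe();togo(o,o['position'],-105.4);print((o['position']-[.584,.0372,0])@U,(o['position']-[.584,.0372,0])@X)"
python3 -m creep '[[0,0,0,0,0,0],[0,0,0,0,0,0],[0,0,0,0,0,0]]' 0.55
python3 -m creep '[[0,0,-0.05,0,0,0],[0,0,-0.05,0,0,0],[0,0,-0.05,0,0,0],[0,0,-0.05,0,0,0],[0,0,-0.02,0,0,0],[0,0,0,0,0,0]]'
python3 -c "
from h import *
from cell import arm
o=arm.observe();togo(o,[.584,.0372,.12],-15.4);print((o['position']-[.584,.0372,0])@U,(o['position']-[.584,.0372,0])@X)"
```

```text
clock: 6.12
position: [0.551, 0.0888, 0.0403]
ee_rot: [-3.113, 0.419, -0.001]
force: [0.1, 4.3, 4.1]
width: 0.11
gripper_force: 15.0
pos [0.551  0.0888 0.0403] tool y deg -105.3 tilt z [ 0.001  0.001 -1.   ] F [0.13 4.34 4.14] w 10.165384466724294 clk 6.1167
shift m [0. 0. 0.]  units [0. 0. 0.] turn units 0.0007
-0.041008191918710454 0.04550617166751264
clock: 6.37
position: [0.5501, 0.0871, 0.0395]
ee_rot: [3.112, -0.42, -0.002]
force: [-0.2, -0.8, -0.8]
width: 0.217
gripper_force: 0.0
clock: 6.87
position: [0.5517, 0.088, 0.1295]
ee_rot: [-3.113, 0.42, -0.004]
force: [0.2, -0.0, -0.2]
width: 0.228
gripper_force: 0.0
pos [0.5517 0.088  0.1295] tool y deg -105.4 tilt z [ 0.003  0.    -1.   ] F [ 0.23 -0.01 -0.19] w 21.0139188875997 clk 6.8667
shift m [0.0446 0.0404 0.0096]  units [0.1115 0.101  0.0239] turn units -0.7498
-0.04036455346950578 0.04466088071451848
```

```bash
python3 -m creep '[[0.028,0.025,0,0,0,0],[0.028,0.025,0,0,0,0],[0.028,0.025,0,0,0,0],[0.028,0.026,0,0,0,0],[0,0,0,0,0,-0.0577],[0,0,0,0,0,-0.0577],[0,0,0,0,0,-0.0577],[0,0,0,0,0,-0.0577],[0,0,0,0,0,-0.0577],[0,0,0,0,0,-0.0577],[0,0,0,0,0,-0.0577],[0,0,0,0,0,-0.0577],[0,0,0,0,0,-0.0577],[0,0,0,0,0,-0.0577],[0,0,0,0,0,-0.0577],[0,0,0,0,0,-0.0577],[0,0,0,0,0,-0.0576],[0,0,0,0,0,0],[0,0,0,0,0,0]]' 1
python3 - <<'E'
from h import *
from cell import arm
o=arm.observe();togo(o,[.584,.0372,.085],-15.4);print(o["joints"])
d=arm.get_image("top");e=arm.get_image("side")
a=crop(d,245,130,160,120,2.5);b=crop(e,280,160,160,120,2.5);cv2.imwrite("pics/m2.png",np.hstack([a,b]))
E
```

```text
clock: 8.45
position: [0.5825, 0.037, 0.1265]
ee_rot: [-2.501, -1.899, 0.002]
force: [-0.1, 0.1, -0.2]
width: 0.007
gripper_force: 0.0
pos [0.5825 0.037  0.1265] tool y deg -15.6 tilt z [-0.002  0.    -1.   ] F [-0.09  0.09 -0.23] w 0.6654234304885607 clk 8.45
shift m [0.0006 0.0015 0.0415]  units [0.0015 0.0038 0.1038] turn units -0.0014
[ 0.36837647  0.5934884  -0.76926338  1.74592194  0.47879685  1.00179488
 -0.85313222]
```

View pics/m2.png

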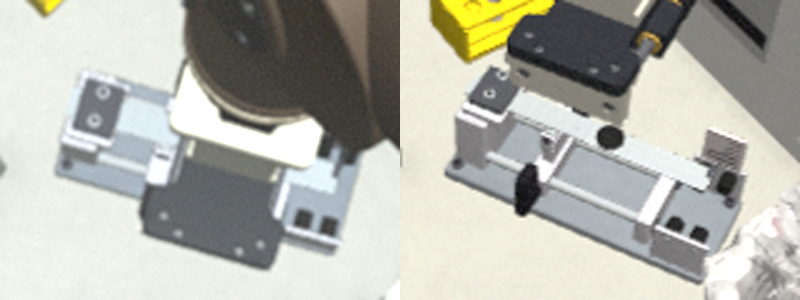

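The side half shows the whole press clear of the arm, with the plate at (725,150) and the leaf tip at (705,180). The bridge is now well out, with its tab at (525,190). I'll press while watching from the side camera.

```bash
python3 -m creep '[[0.001,0.003,0.03,0,0,0],[0,0,0.03,0,0,0],[0,0,0.03,0,0,0],[0,0,0.025,0,0,0],[0,0,0,0,0,0],[0,0,0,0,0,0],[0,0,0,0,0,0]]'
python3 - <<'E'
from h import *
from cell import arm
import pickle
o=arm.observe();togo(o,[.584,.0372,.074],-15.4)
f=[arm.get_image("side") for _ in range(4)]
e=dict(f[0]);e["frame"]=np.mean([x["frame"] for x in f],0).astype(np.uint8);pickle.dump(e,open("s_un.pkl","wb"))
print(proj(e,[o["position"],[.584,.0372,.074]]))
tip=np.array([.584,.0372,.067])+.075*U
print("tip,pointer,lines", proj(e,[tip,tip-.03*X,tip-.03*X-[0,0,.014],tip-[0,0,.014]]))
E
python3 -m creep '[[0,0,0.005,0,0,0],[0,0,0,0,0,0],[0,0,0,0,0,0]]'
python3 -m creep '[[0,0,0.005,0,0,0],[0,0,0,0,0,0],[0,0,0,0,0,0]]'
python3 -m creep '[[0,0,0.005,0,0,0],[0,0,0,0,0,0],[0,0,0,0,0,0]]'
```

```text
clock: 9.13
position: [0.5845, 0.0376, 0.082]
ee_rot: [-2.498, -1.905, -0.0]
force: [0.6, 0.3, -0.1]
width: 0.003
gripper_force: 0.0
pos [0.5845 0.0376 0.082 ] tool y deg -15.3 tilt z [ 0.  0. -1.] F [ 0.62  0.32 -0.07] w 0.3209848259370092 clk 9.1333
shift m [-0.0005 -0.0004  0.008 ]  units [-0.0014 -0.001   0.02  ] turn units 0.0005
[[364.031615   208.67204839]
 [363.85518574 211.90786907]]
tip,pointer,lines [[403.58004607 230.51602116]
 [410.09572109 218.39273355]
 [408.87752636 223.38195218]
 [402.42466826 235.43830562]]
clock: 9.58
position: [0.5844, 0.0372, 0.0799]
ee_rot: [2.498, 1.905, -0.0]
force: [-0.5, -0.2, 1.0]
width: 0.002
gripper_force: 0.0
clock: 9.83
position: [0.5843, 0.0373, 0.0778]
ee_rot: [-2.498, -1.905, 0.0]
force: [-0.7, 0.0, -0.6]
width: 0.005
gripper_force: 0.0
clock: 10.08
position: [0.5843, 0.0373, 0.0758]
ee_rot: [-2.498, -1.905, 0.0]
force: [0.9, -0.1, 0.6]
width: 0.009
gripper_force: 0.0
```

```bash
cat >> h.py <<'E'
def meas(name,n=5):
    from cell import arm
    fs=[];F=[];Z=[]
    for _ in range(n):
        d=arm.get_image("side");o=arm.observe();fs.append(d["frame"].astype(float));F.append(o["force"]);Z.append(o["position"][2])
    d=dict(d);d["frame"]=np.mean(fs,0).astype(np.float32);pickle.dump(d,open(name+".pkl","wb"))
    print(name,"F",np.round(np.mean(F,0),2),"sdz",np.round(np.std(np.array(F)[:,2]),2),"z",np.round(np.mean(Z),5),"clk",round(o["clock"],2))
E
M(){ python3 -c "from h import *;meas('$1')"; }
M a0
python3 -m creep '[[0,0,0.005,0,0,0],[0,0,0,0,0,0],[0,0,0,0,0,0]]' >/dev/null; M a1
python3 -m creep '[[0,0,0.005,0,0,0],[0,0,0,0,0,0],[0,0,0,0,0,0]]' >/dev/null; M a2
python3 -m creep '[[0,0,0.005,0,0,0],[0,0,0,0,0,0],[0,0,0,0,0,0]]' >/dev/null; M a3
```

```text
a0 F [ 0.08 -0.13  0.06] sdz 0.3 z 0.07593 clk 10.33
a1 F [ 0.28 -0.14 -0.22] sdz 0.25 z 0.0739 clk 10.83
a2 F [-0.36 -0.39  1.46] sdz 0.38 z 0.07199 clk 11.33
a3 F [ 0.2  -1.02  3.25] sdz 0.49 z 0.07003 clk 11.83
```

```bash

M(){ python3 -c "from h import *;meas('$1')"; }
python3 -m creep '[[0,0,0.005,0,0,0],[0,0,0,0,0,0],[0,0,0,0,0,0]]' >/dev/null; M a4
python3 -m creep '[[0,0,0.005,0,0,0],[0,0,0,0,0,0],[0,0,0,0,0,0]]' >/dev/null; M a5
```

```text
a4 F [-1.07 -2.21  7.24] sdz 0.3 z 0.0682 clk 12.33
a5 F [-1.76 -2.67 10.54] sdz 0.33 z 0.06653 clk 12.83
```

```bash

python3 -m creep '[[0,0,-0.0038,0,0,0],[0,0,0,0,0,0],[0,0,0,0,0,0]]' >/dev/null; python3 -c "from h import *;meas('a6',8)"
python3 - <<'E'
from h import *
C=lambda n:cv2.convertScaleAbs(cv2.resize(load(n)["frame"][203:253,392:432,::-1].astype(np.float32),None,fx=9.5,fy=9.5,interpolation=cv2.INTER_CUBIC),alpha=1.3)
cv2.imwrite("pics/p1.png",np.hstack([C("a0"),C("a6")]))
E
```

```text
a6 F [-1.08 -2.01  7.81] sdz 0.65 z 0.06781 clk 13.48
```

View pics/p1.png

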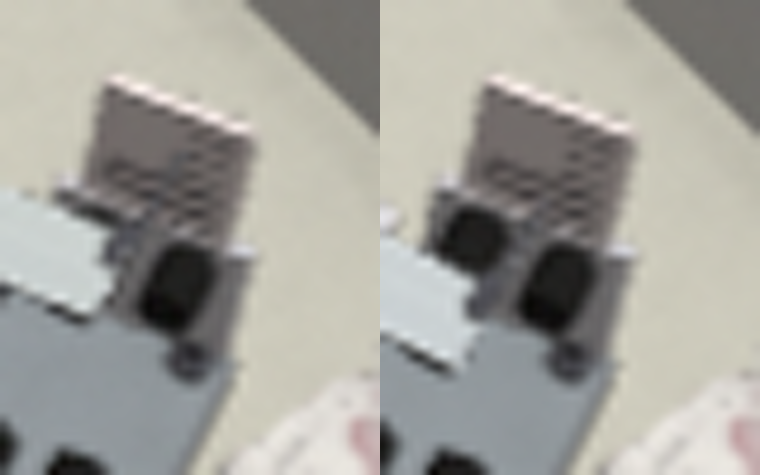

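```bash
python3 - <<'E'
from h import *
from scipy.ndimage import map_coordinates as mc
from scipy.interpolate import interp1d
g=lambda n:cv2.cvtColor(load(n)["frame"].astype(np.float32),cv2.COLOR_RGB2GRAY)
e=load("a0");B=np.array([.584,.0372,.067])
for yy in (.069,.072):
  for m in ("a2","a3","a4","a5","a6"):
    p0=B+yy*U+.006*X;pz=proj(e,[p0+[0,0,-h] for h in np.arange(-.004,.045,.0002)])
    h=np.arange(-.004,.045,.0002)*1e3
    f=lambda n:mc(g(n),[pz[:,1],pz[:,0]],order=3)
    a,b=f("a0"),f(m)
    def edge(v): # crossing of bright leaf to darker: mid level
        lv=170 if v.max()>190 else (v[:20].mean()+v.min())/2
        s=v[:].copy();i=np.where((s[:-1]>lv)&(s[1:]<=lv))[0]; return [round(h[k]+.2*(s[k]-lv)/(s[k]-s[k+1]),2) for k in i]
    print(yy,m,edge(a),edge(b),int(a.max()),int(a.min()))
C=lambda n:cv2.resize(load(n)["frame"][205:240,395:425,::-1].mean(2).astype(np.float32),None,fx=13,fy=13,interpolation=cv2.INTER_CUBIC)
N=lambda c:np.clip((c-30)*1.9,0,255).astype(np.uint8)
cv2.imwrite("pics/p2.png",np.hstack([N(C("a0")),N(C("a6"))]))
E
```

```text
0.069 a2 [np.float64(8.32)] [np.float64(12.9)] 165 56
0.069 a3 [np.float64(8.32)] [np.float64(17.38)] 165 56
0.069 a4 [np.float64(8.32)] [np.float64(23.08)] 165 56
0.069 a5 [np.float64(8.32)] [] 165 56
0.069 a6 [np.float64(8.32)] [np.float64(25.07)] 165 56
0.072 a2 [np.float64(8.89)] [np.float64(12.75)] 169 46
0.072 a3 [np.float64(8.89)] [np.float64(17.9)] 169 46
0.072 a4 [np.float64(8.89)] [np.float64(24.03)] 169 46
0.072 a5 [np.float64(8.89)] [] 169 46
0.072 a6 [np.float64(8.89)] [np.float64(26.05)] 169 46
```

View pics/p2.png

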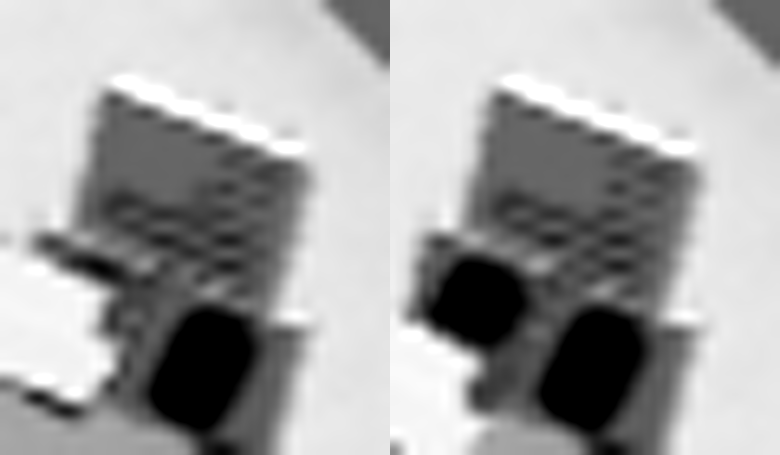

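The zoom shows the plate's lines from about (500,200) to (640,270) in the right half. The pointer itself isn't clear against them, so I'll use numbers: a fixed-threshold edge and a difference image.

```bash
cat > an.py <<'E'
from h import *
from scipy.ndimage import map_coordinates as mc
g=lambda n:cv2.cvtColor(load(n)["frame"].astype(np.float32),cv2.COLOR_RGB2GRAY)
h=np.arange(-.006,.045,.0002)
def drop(m,ref="a0",ys=(.066,.069,.072)):
  e=load(ref);B=np.array([.584,.0372,.067]);out=[]
  for yy in ys:
    pz=proj(e,[B+yy*U+.006*X+[0,0,-q] for q in h]);r=[]
    for n in(ref,m):
      v=mc(g(n),[pz[:,1],pz[:,0]],order=1);k=np.argmax(v<110);r.append(h[k]*1e3-.2*(110-v[k])/(v[k-1]-v[k]))
    out.append(r[1]-r[0])
  return np.round(out,2)
E
python3 - <<'E'
from an import *
for m in("a1","a2","a3","a4","a5","a6"):print(m,drop(m))
np.set_printoptions(linewidth=200)
print("cols 400-420 rows 208-228");print(np.round(g("a0")[208:228,400:421]).astype(int));print(np.round(g("a6")-g("a0"))[208:228,400:421].astype(int))
E
```

```text
a1 [-0.    0.    0.02]
a2 [3.16 4.68 3.83]
a3 [8.09 9.1  8.91]
a4 [-15.72 -14.47 -14.96]
a5 [-15.72 -14.48 -14.96]
a6 [-15.72 -14.47 -14.96]
cols 400-420 rows 208-228
[[154 154 155 156 154 154 154 153 154 152 152 152 152 151 151 149 148 145 146 147 146]
 [155 154 155 153 153 154 154 154 153 154 153 153 151 152 153 150 150 148 148 147 146]
 [154 154 154 151 154 157 154 154 156 154 154 153 153 152 152 152 151 151 150 148 146]
 [153 154 146 150 177 170 165 162 155 153 154 153 153 154 153 152 152 151 149 148 146]
 [155 153 132  83  97 146 181 178 162 154 155 151 149 153 154 152 152 152 150 149 147]
 [155 144 112  84  84  80  82 122 167 179 167 153 143 156 153 152 153 153 153 150 150]
 [155 145 112  83  83  84  84  84  80  92 138 175 179 165 161 155 150 148 152 152 151]
 [155 137  90  83  83  84  85  84  85  84  80  75 103 153 179 165 146 143 154 153 152]
 [154 137  91  83  83  84  85  84  84  84  84  83  81  80  89 132 172 178 160 153 151]
 [153 132  84  83  83  84  83  84  84  83  83  79  68  73  81  80  83  98 129 147 151]
 [144 114  85  82  82  83  84  84  84  83  81  81  81  78  68  
[... 2268 characters left out ...]
    0    0    0    1    1   -1    1    0    0    1]
 [   1    2    0    0   -1    0    0    1   -1   -3   -1    1   -1    0    1    0    0    1    1    1    1]
 [   1    0    0    0   -1    2    2   -1    2    5    0    1    1    1    0    0    1    2    1    1    1]
 [   0    0    0    0    1    1    4    8   14   16    0   -1    0    2   -1    1    0    1    0    1    0]
 [ -40  -26   -3   -2   -2    0   14   29   -6  -12    0    1    1    0    1    0    0    0    0    1    0]
 [-129  -93  -54  -27  -19   -4   14   -9   -4  -13    1    1    1    1    0    1    0    1    1    1    1]
 [-138 -135 -122  -83  -44  -16    3   -8   -6   -1    0    0    0    0    1    0    1    1    0    1    1]]
```

```bash
sed -i 's/k=np.argmax(v<110)/j=np.argmax(v>140);k=j+np.argmax(v[j:]<120)/; s/(110-v\[k\])/(120-v[k])/' an.py
python3 - <<'E'
from an import *
for m in("a1","a2","a3","a4","a5","a6"):print(m,drop(m,ys=(.06,.063,.066,.069,.072)))
e=load("a0");B=np.array([.584,.0372,.067])
pz=proj(e,[B+.069*U+.006*X+[0,0,-q] for q in h])
for n in("a0","a6"):print(np.round(mc(g(n),[pz[:,1],pz[:,0]],order=1)[::5]).astype(int))
E
```

```text
a1 [ 0.03  0.04 -0.   -0.01  0.02]
a2 [5.15 3.59 3.26 4.66 3.7 ]
a3 [8.96 8.72 8.16 9.02 8.9 ]
a4 [14.39 14.22 12.89 14.45 14.77]
a5 [19.07 17.99 18.05 19.89 20.08]
a6 [14.63 14.22 14.47 16.01 15.29]
[160 160 160 159 158 158 158 158 158 159 159 159 158 147 119  87  71  73
  80  92 104 114 116 117 117 117 116 116 116 115 115 115 115 115 115 115
 115 115 115 116 116 116 116 116 115 115 116 116 116 116 117]
[ 34  43  65  93 123 140 152 161 161 161 160 161 161 161 161 161 161 161
 160 160 160 160 160 160 159 159 159 159 148 135 120  94  71  58  78  96
 111 113 115 116 116 116 117 117 117 117 117 117 117 117 117]
```

```bash
python3 -m creep '[[0,0,-0.02,0,0,0],[0,0,-0.04,0,0,0],[0,0,-0.05,0,0,0],[0,0,-0.04,0,0,0]]' 
python3 -m creep '[[0,0,0,0,0,0.0577],[0,0,0,0,0,0.0577],[0,0,0,0,0,0.0577],[0,0,0,0,0,0.0577],[0,0,0,0,0,0.0577],[0,0,0,0,0,0.0577],[0,0,0,0,0,0.0577],[0,0,0,0,0,0.0577],[0,0,0,0,0,0.0577],[0,0,0,0,0,0.0577],[0,0,0,0,0,0.0577],[0,0,0,0,0,0.0577],[0,0,0,0,0,0.0577],[-0.029,-0.026,0,0,0,0],[-0.029,-0.026,0,0,0,0],[-0.029,-0.026,0,0,0,0],[-0.028,-0.025,0,0,0,0],[0,0,0,0,0,0],[0,0,0,0,0,0]]' 0.4
python3 -c "
from h import *
from cell import arm
o=arm.observe();togo(o,[.551,.0888,.0385],-105.3)"
```

```text
clock: 13.82
position: [0.5841, 0.0378, 0.1284]
ee_rot: [-2.497, -1.905, 0.0]
force: [0.8, -0.1, 1.0]
width: 0.001
gripper_force: 0.0
clock: 15.4
position: [0.5506, 0.0901, 0.1275]
ee_rot: [-3.114, 0.416, 0.001]
force: [0.1, -0.5, 0.0]
width: 0.298
gripper_force: 0.0
pos [0.5506 0.0901 0.1275] tool y deg -105.2 tilt z [-0.  0. -1.] F [ 0.14 -0.54  0.03] w 27.40996862299997 clk 15.4
shift m [0.0008 0.0011 0.089 ]  units [0.0019 0.0028 0.2226] turn units 0.0005
```

```bash
python3 -m creep '[[0.002,0.003,0.03,0,0,0],[0,0,0.05,0,0,0],[0,0,0.05,0,0,0],[0,0,0.05,0,0,0],[0,0,0.04,0,0,0],[0,0,0,0,0,0],[0,0,0,0,0,0]]'
python3 -m creep '[[0,0,0,0,0,0],[0,0,0,0,0,0],[0,0,0,0,0,0],[0,0,0,0,0,0],[0,0,0,0,0,0],[0,0,0,0,0,0]]' 1 15
python3 -c "
from h import *
from cell import arm
o=arm.observe();togo(o,o['position'],-105.4);print((o['position']-[.584,.0372,0])@U,(o['position']-[.584,.0372,0])@X)"
python3 -m creep '[[0,0.002,0,0,0,0],[0,0.002,0,0,0,0],[0,0.002,0,0,0,0],[0,0.002,0,0,0,0],[0,0.002,0,0,0,0],[0,0,0,0,0,0],[0,0,0,0,0,0]]'
python3 -c "
from h import *
from cell import arm
o=arm.observe();togo(o,o['position'],-105.4);print((o['position']-[.584,.0372,0])@U,(o['position']-[.584,.0372,0])@X)"
```

```text
clock: 15.98
position: [0.5509, 0.0868, 0.0382]
ee_rot: [3.112, -0.421, -0.004]
force: [0.1, 0.6, -0.3]
width: 0.299
gripper_force: 0.0
clock: 16.48
position: [0.5522, 0.0882, 0.0403]
ee_rot: [-3.113, 0.42, -0.003]
force: [1.4, 1.0, 6.0]
width: 0.107
gripper_force: 15.0
pos [0.5522 0.0882 0.0403] tool y deg -105.4 tilt z [ 0.002  0.    -1.   ] F [1.44 0.98 6.01] w 9.831716889189073 clk 16.4833
shift m [0. 0. 0.]  units [0. 0. 0.] turn units 0.0004
-0.040687393937520334 0.04416996843285763
clock: 17.07
position: [0.5515, 0.0854, 0.0403]
ee_rot: [-3.112, 0.418, -0.004]
force: [1.8, 4.2, 5.8]
width: 0.109
gripper_force: 15.0
pos [0.5515 0.0854 0.0403] tool y deg -105.3 tilt z [ 0.003  0.002 -1.   ] F [1.84 4.23 5.76] w 9.988284192571529 clk 17.0667
shift m [0. 0. 0.]  units [0. 0. 0.] turn units 0.0008
-0.037833132127192484 0.04415377711021881
```

```bash
python3 -m creep '[[0,0.0015,0,0,0,0],[0,0.0015,0,0,0,0],[0,0,0,0,0,0],[0,0,0,0,0,0]]'
python3 -c "
from h import *
from cell import arm
o=arm.observe();print((o['position']-[.584,.0372,0])@U)"
python3 -m creep '[[0,0,0,0,0,0],[0,0,0,0,0,0],[0,0,0,0,0,0],[0,0,0,0,0,0]]' 0.4
python3 -m creep '[[0,0,-0.05,0,0,0],[0,0,-0.05,0,0,0],[0,0,-0.05,0,0,0],[0,0,-0.05,0,0,0],[0,0,-0.02,0,0,0],[0,0,0,0,0,0]]'
python3 -c "
from h import *
from cell import arm
o=arm.observe();togo(o,[.584,.0372,.12],-15.4)"
```

```text
clock: 17.4
position: [0.5512, 0.0843, 0.0403]
ee_rot: [-3.112, 0.418, -0.004]
force: [1.6, 5.1, 6.3]
width: 0.106
gripper_force: 15.0
-0.03669950544551921
clock: 17.73
position: [0.5495, 0.0822, 0.0391]
ee_rot: [3.112, -0.42, -0.002]
force: [-0.0, -0.7, 0.5]
width: 0.289
gripper_force: 0.0
clock: 18.23
position: [0.5511, 0.083, 0.129]
ee_rot: [-3.113, 0.42, -0.005]
force: [-0.2, 0.1, 0.0]
width: 0.298
gripper_force: 0.0
pos [0.5511 0.083  0.129 ] tool y deg -105.4 tilt z [ 0.003  0.    -1.   ] F [-0.15  0.07  0.05] w 27.42878636702738 clk 18.2333
shift m [0.0438 0.0354 0.0091]  units [0.1095 0.0885 0.0228] turn units -0.7498
```

```bash
python3 -m creep '[[0.028,0.022,0,0,0,0],[0.028,0.022,0,0,0,0],[0.028,0.022,0,0,0,0],[0.027,0.0225,0,0,0,0],[0,0,0,0,0,-0.0577],[0,0,0,0,0,-0.0577],[0,0,0,0,0,-0.0577],[0,0,0,0,0,-0.0577],[0,0,0,0,0,-0.0577],[0,0,0,0,0,-0.0577],[0,0,0,0,0,-0.0577],[0,0,0,0,0,-0.0577],[0,0,0,0,0,-0.0577],[0,0,0,0,0,-0.0577],[0,0,0,0,0,-0.0577],[0,0,0,0,0,-0.0577],[0,0,0,0,0,-0.0576],[0,0,0,0,0,0],[0,0,0,0,0,0]]' 1
python3 -m creep '[[0,0.003,0.03,0,0,0],[0,0,0.03,0,0,0],[0,0,0.03,0,0,0],[0,0,0.034,0,0,0],[0,0,0,0,0,0],[0,0,0,0,0,0],[0,0,0,0,0,0]]'
M(){ python3 -c "from h import *;meas('$1',6)"; }
M b0
python3 -m creep '[[0,0,0.005,0,0,0],[0,0,0.005,0,0,0],[0,0,0.002,0,0,0],[0,0,0,0,0,0],[0,0,0,0,0,0]]'; M b1
python3 -m creep '[[0,0,0.004,0,0,0],[0,0,0.004,0,0,0],[0,0,0,0,0,0],[0,0,0,0,0,0]]' ; M b2
```

```text
clock: 19.82
position: [0.5837, 0.0357, 0.1266]
ee_rot: [-2.503, -1.897, 0.001]
force: [-0.5, -0.1, 0.3]
width: 0.002
gripper_force: 0.0
clock: 20.4
position: [0.5847, 0.037, 0.0778]
ee_rot: [-2.498, -1.905, 0.0]
force: [0.0, 0.3, -0.7]
width: 0.006
gripper_force: 0.0
b0 F [0.11 0.27 0.24] sdz 0.47 z 0.07839 clk 20.7
clock: 21.12
position: [0.5847, 0.0366, 0.073]
ee_rot: [2.498, 1.905, -0.0]
force: [0.6, 0.4, 0.2]
width: 0.009
gripper_force: 0.2
b1 F [ 0.23 -0.52  0.48] sdz 0.51 z 0.07305 clk 21.42
clock: 21.75
position: [0.5848, 0.0365, 0.07]
ee_rot: [2.498, 1.904, -0.0]
force: [-0.6, -2.2, 5.0]
width: 0.004
gripper_force: 2.4
b2 F [-0.78 -1.62  4.52] sdz 0.7 z 0.07002 clk 22.05
```

```bash
python3 -m creep '[[0,0,0.002,0,0,0],[0,0,0.002,0,0,0],[0,0,0.0005,0,0,0],[0,0,0,0,0,0],[0,0,0,0,0,0]]'
python3 - <<'E'
from h import *
meas("b3",12)
from an import *
for m in("b2","b3"):print(m,drop(m,ref="b0",ys=(.06,.063,.066,.069,.072)), drop(m,ref="a0",ys=(.06,.063,.066,.069,.072)))
C=lambda n:cv2.resize(load(n)["frame"][210:240,397:417,::-1].mean(2).astype(np.float32),None,fx=18,fy=18,interpolation=cv2.INTER_CUBIC)
N=lambda c:np.clip((c-30)*2.2,0,255).astype(np.uint8)
cv2.imwrite("pics/p3.png",np.hstack([N(C("b0")),N(C("b3"))]))
np.set_printoptions(linewidth=200);print(np.round(g("b3"))[216:232,402:416].astype(int));print(np.round(g("b3")-g("b0"))[216:232,402:416].astype(int))
E
```

```text
clock: 22.47
position: [0.5849, 0.0364, 0.0684]
ee_rot: [2.498, 1.904, 0.0]
force: [-1.0, -3.0, 8.8]
width: 0.007
gripper_force: 4.4
b3 F [-1.53 -2.87  8.77] sdz 0.33 z 0.06846 clk 23.07
b2 [9.26 9.09 8.6  9.39 9.04] [9.23 9.08 8.61 9.37 9.04]
b3 [14.13 13.72 12.65 14.33 14.62] [14.1  13.71 12.66 14.31 14.61]
[[ 93  84  84  84  84  85  84  84  84  83  82  80  89 133]
 [ 85  84  84  84  84  84  84  84  85  79  69  74  82  81]
 [ 86  82  82  83  84  84  84  84  84  83  81  78  68  63]
 [ 82  76  71  79  82  84  85  84  84  76  60  73  82  77]
 [ 77  59  55  61  70  79  81  83  83  81  81  78  68  70]
 [ 75  61  72  74  62  56  61  73  74  62  61  74  82  83]
 [ 87  78  64  59  69  78  74  63  59  70  78  76  70  76]
 [101  86  86  79  61  43  53  73  75  59  46  56  73  82]
 [ 78  95  94  86  91  81  66  67  59  70  78  74  67  75]
 [ 29  42  65  97 114  92  66  76  74  59  46  56  75  84]
 [ 24  24  34  59  70  62  83  85  64  81  84  75  72  85]
 [ 24  23  23  48  71  64  68  75  94 106  82  67  77  89]
 [ 25  23  23  41  67  77  76  68  56  57  71  91  91  98]
 [ 25  22  33  54  61 
[... 624 characters left out ...]
1   -1   -3   -2   -2    1    1    1    0]
 [   1    0    0    1    0   -3   -2    5    2    1    0    1   -1    0]
 [   1    0    0    0    3    4   -1   14    0    0   -1    0    1    1]
 [  -5   -1    0    1   13   28   -6   -7    0    1    0    2    1    1]
 [ -51  -28  -18   -3   14   -7    3    1    1    0    0    0    1    1]
 [-120  -82  -45  -15    4   -6   -7    1    0    1    1    1    0    0]
 [-115  -57  -42  -25    3   -1    1    1    0    0    1    0    0    1]
 [-105  -39  -41  -27   -8  -13    1    0    2    1    1    0    0    2]
 [ -91  -47  -27    3   -5    1    1    0   -1   -2    0    1    1    1]
 [-103  -71  -32   -3   -4    1    0    0   -2   -1   -2    0    0    0]]
```

View pics/p3.png

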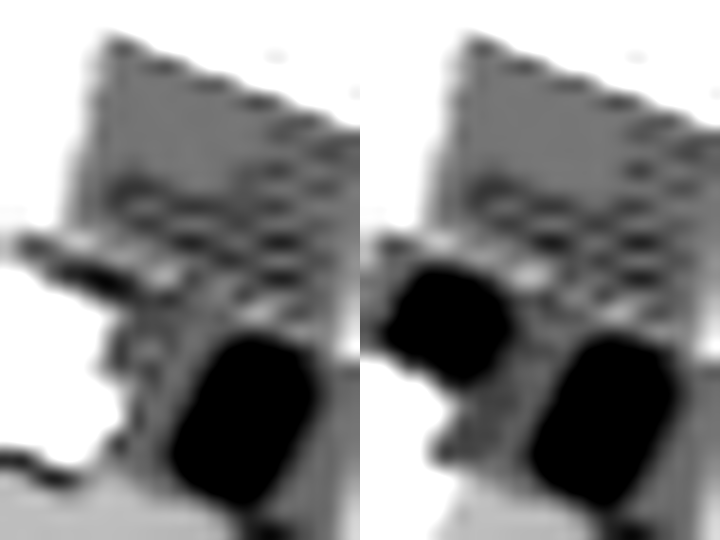

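The pointer end shows only in the difference numbers: about (409.5,222.5) loaded, against lines-mid at about (409,223). The leaf-edge drop agrees, at about 14 mm for 8 N. I'll ease off slightly to 8 N and hold.

```bash
python3 -m creep '[[0,0,-0.001,0,0,0],[0,0,0,0,0,0],[0,0,0,0,0,0],[0,0,0,0,0,0]]'
python3 - <<'E'
from h import *
meas("b4",12)
from an import *
print(drop("b4",ref="b0",ys=(.06,.063,.066,.069,.072)))
E
```

```text
clock: 23.4
position: [0.5848, 0.0364, 0.0688]
ee_rot: [2.498, 1.904, 0.0]
force: [-2.3, -2.0, 8.0]
width: 0.003
gripper_force: 4.0
b4 F [-1.34 -2.67  8.12] sdz 0.37 z 0.06879 clk 24.0
[13.37 11.88 11.93 13.6  13.35]
```

```bash
python3 -m creep '[[0,0,-0.0008,0,0,0],[0,0,0,0,0,0],[0,0,0,0,0,0],[0,0,0,0,0,0],[0,0,0,0,0,0],[0,0,0,0,0,0]]'
python3 - <<'E'
from h import *
meas("b5",14)
from an import *
print(drop("b5",ref="b0",ys=(.06,.063,.066,.069,.072)))
# pointer end: matched-filter the pointer's own darkening, unloaded vs loaded, along its projected vertical track
np.set_printoptions(linewidth=200)
bg=np.maximum(g("b0"),g("b4"))
for n in("b0","b4"):print(n);print(np.round(bg-g(n))[217:229,404:413].astype(int))
E
```

```text
clock: 24.5
position: [0.5848, 0.0364, 0.069]
ee_rot: [2.498, 1.904, 0.0]
force: [-1.8, -1.9, 7.2]
width: -0.002
gripper_force: 3.7
b5 F [-1.24 -2.64  7.34] sdz 0.49 z 0.06905 clk 25.2
[12.81 11.89 11.49 12.71 12.53]
b0
[[ 0  0  0  0  1  0  1  0  1]
 [ 1  0  1  0  2  1  1  2  1]
 [ 0  1  0  1  0  5 14  9  0]
 [ 0  0  1  0  0  7 16  7  0]
 [ 1  0  0  0  4 11  9  1  1]
 [ 1  0  0  1  0  0  0  0  1]
 [ 0  1  0  0  0  3  1  0  0]
 [ 2  1  3  4  0 13  0  1  0]
 [ 0  1 13 28  0  0  0  1  0]
 [ 0  0 14  0  2  1  1  0  0]
 [ 0  0  4  0  0  1  1  0  0]
 [ 0  0  1  0  0  1  0  1  1]]
b4
[[ 0  0  0  0  0  0  0  0  0]
 [ 0  0  0  0  0  0  0  0  0]
 [ 0  0  0  0  0  0  0  0  0]
 [ 0  0  0  0  0  0  0  0  0]
 [ 0  0  0  0  0  0  0  0  0]
 [ 0  0  1  0  2  4  1  1  0]
 [ 0  0  0  3  3  0  0  0  0]
 [ 0  0  0  0  1  0  1  0  1]
 [ 0  0  0  0  6  7  0  0  0]
 [18  3  0  8  0  0  0  0  0]
 [44 15  0  8  8  0  0  0  0]
 [43 23  0  5  0  0  0  0  0]]
```

```bash
python3 -m creep '[[0,0,-0.01,0,0,0],[0,0,-0.02,0,0,0],[0,0,-0.04,0,0,0],[0,0,-0.05,0,0,0],[0,0,-0.05,0,0,0],[0,0,-0.03,0,0,0],[0,0,0,0,0,0],[0,0,0,0,0,0],[0,0,0,0,0,0],[0,0,0,0,0,0],[0,0,0,0,0,0],[0,0,0,0,0,0]]'
python3 - <<'E'
from h import *
meas("c0",4)
from an import *
print(drop("c0",ref="b0"))
from cell import arm
print(arm.sign_off())
E
```

```text
clock: 26.2
position: [0.5842, 0.0366, 0.148]
ee_rot: [-2.498, -1.904, 0.002]
force: [-0.2, -0.4, 0.1]
width: 0.007
gripper_force: 0.0
c0 F [ 0.26 -0.01  0.48] sdz 0.46 z 0.14836 clk 26.4
[-0.21 -0.13 -0.11]
the job is handed in; nothing more can be done
None
```

The job is handed in at 26 s, with no verdict returned: I slid the bridge out about 27.5 mm and held about 8 N on the button for about a second. By my measurements the pointer stood between the long lines (estimated from leaf-tip drop, as it barely showed on camera). I then let go, and the leaf sprang back.

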